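Lay out a stripped unit for reassembly

TASK

Lay out the parts on the repair mat for reassembly: the heat sink centred and square on the black processor in the middle of the circuit board, and the fan centred and square on top of the heat sink; the battery pack flat on the mat half way between the board holder and the screw dish, its long sides parallel to the mat's short edges; and the loudspeaker, cone up, on the mat straight behind the battery (at its end away from the robot, in line with it), about 30 mm clear of it. Leave the jar, the loupe and the screwdriver where they are.

Things in the scene. Friction and masses are not known exactly. Their poses are not given: they have to be found in the camera images.
- mat: Flat blue bench mat, fixed, 260 x 430 mm and 3 mm thick (top at z = 3 mm in its frame); lies on the bench in front of the robot, turned by up to 9 degrees. Origin: centre of its underside. x: along its short edges, pointing away from the robot; y: along its long edges, to the robot's left; z up. It differs in place and turn from start to start.
- board_holder: Holder fixed on the mat, left or right (mat x = -30, y = +140 or -140 mm): two aluminium jaws at its y ends, 116 mm overall, grip a green board 90 (x) by 103 (y) mm. Origin: centre of underside, on the mat; x away from the robot within 20 deg. Square black processor 36 x 36 mm, sides along x and y, straight above the origin, top 26 mm up (board 24, lips and parts near board edges up to 28).
- screw_dish: Round open steel screw dish, 80 mm across, 18 mm high, with a few dark screws in it, fixed on the mat. Origin: centre of its underside, on the mat's top. It stands on the mat at the other side from the board holder (mat x = -30 mm, y = -140 or +140 mm), 280 mm from it centre to centre.
- heat_sink: Loose aluminium heat sink, 50 x 50 mm, 24 mm high, 80 g: a 5 mm base plate with seven upright fins running along its x. Origin: centre of its underside, z up. Can be gripped on any pair of opposite sides. Starts upright on the bench beside the mat.
- fan: Loose square black cooling fan, 50 x 50 mm, 15 mm thick, 45 g, lying flat with its round rotor face up. Origin: centre of its underside, z up, x and y along its sides. Starts on the bench beside the mat.
- battery: Loose flat grey battery pack, 80 mm (x) by 46 mm (y), 16 mm thick, 120 g, pale blank label and three brass contacts on its top. Origin: centre of its underside, x along its long sides, z up. Which end points which way does not matter. Starts flat on the bench beside the mat.
- speaker: Loose round loudspeaker in a steel can, 60 mm across, 20 mm high (22 mm with the little dome), 100 g, brown cone face up. Origin: centre of its underside, z up. Its turn about z does not matter. Starts on the bench beside the mat.
- flux_jar: Bystander: small closed jar with a black cap, 44 mm across, 45 mm high, loose on the bench beyond the mat's far left corner. Origin: centre of its underside.
- loupe: Bystander: black eye loupe (waisted cylinder with a glass in the top), 40 mm across, 36 mm high, loose on the bench beyond the mat's far right corner. Origin: centre of its underside.
- screwdriver: Bystander: screwdriver 120 mm long lying loose on the mat along its edge nearest the robot (tip to the left), up to about 25 mm high. Origin: under the middle of its length; x along it, towards the tip.
Mind the look-alikes: they are no part of the job. Leave any pink or yellow look-alike of the heat_sink alone.

How it is judged:
At the end, for the whole second after the job is handed in: At rest: heat sink on processor, fan on heat sink (centres within 10 mm, square within 11 deg); battery on mat within 13 mm of midway holder-dish, within 11 deg of mat's short edges; speaker on mat behind it, 88-112 mm centre to centre, within 15 mm of the mat's midline, cone up (horizontal distance between heat_sink and board_holder below 0.01 m and z of heat_sink in the frame of board_holder between 0.023 and 0.029 m and angle between each of heat_sink, fan, battery, speaker's own z axis and vertical below 0.08 rad and (angle between the x axis of heat_sink and the x axis of board_holder, either way round below 0.2 rad or angle between the x axis of heat_sink and the y axis of board_holder, either way round below 0.2 rad) and horizontal distance between fan and heat_sink below 0.01 m and z of fan in the frame of heat_sink between 0.021 and 0.027 m and (angle between the x axis of fan and the x axis of heat_sink, either way round below 0.2 rad or angle between the x axis of fan and the y axis of heat_sink, either way round below 0.2 rad) and x of battery in the frame of mat between -0.043 and -0.017 m and y of battery in the frame of mat between -0.013 and 0.013 m and z of battery in the frame of mat between 0 and 0.006 m and angle between the x axis of battery and the x axis of mat, either way round below 0.2 rad and horizontal distance between speaker and battery between 0.088 and 0.112 m and y of speaker in the frame of mat between -0.015 and 0.015 m and x of speaker in the frame of mat above 0.035 m and z of speaker in the frame of mat between 0 and 0.006 m and linear speed of each of heat_sink, fan, battery, speaker below 0.02 m/s and angular speed of each of heat_sink, fan, battery, speaker below 0.2 rad/s); the robot touches nothing.
It fails at once if the jar is moved more than 30 mm (distance of flux_jar from where it was at the start of the episode above 0.03 m).
It fails at once if the loupe is moved more than 30 mm (distance of loupe from where it was at the start of the episode above 0.03 m).
It fails at once if the screwdriver is moved more than 30 mm (distance of screwdriver from where it was at the start of the episode above 0.03 m).
It also fails if it takes over 102 s, if anything falls off the work surface, if the arm or the gripper's body presses on something with over 40 N, if the wrist force passes 120 N, or if a joint passes its speed limit or range.

ROBOT

A 6-joint arm with a two-finger parallel gripper is mounted at the origin on the work surface. World frame = base frame: x ahead of the robot, y to its left, z up, the work surface at z = 0. Lengths are in m, angles in rad, forces in N, time in s.
With the tool pointing down it reaches from about 0.275 to 0.725 m from the base axis. Payload 15.9 kg.
Tool frame: the origin (TCP) lies at the very end of the fingers, on their centre line; the grasp point (between the pads) lies 19 mm behind it; y points along the fingers, x is the direction in which the jaws open and shut, and the axes are right-handed (so a half turn about y gives the same grasp; the last joint's range is limited). The gripper opens to 85 mm and grips with 20 to 120 N. Pads are 22 mm wide; open, the fingers measure 114 mm over their backs; the gripper's body (76 mm by 85 mm) begins 54 mm behind the grasp point. The pads swing forward as they close: fully open they stand 13 mm farther back than shut.
Start: joints at [-1.205, 0.213, -0.034, 1.323, 0, 1.571], TCP at [0.179, -0.467, 0.193] pointing down, gripper open.
Joint ranges: [-2.98, 2.98], [-0.74, 1.72], [-1.14, 1.35], [-2.1, 2.04], [-1.57, 1.44], [-3.14, 3.14]. Speed limits (rad/s): [1.89, 1.89, 2.39, 2.57, 3.14, 3.14].

INTERFACE

Orientations are given as a unit quaternion [w, x, y, z].
In Python, from station import status, vision, ticket gives the robot as it stands.
- The arm moves only by the shell command python3 -m crank 'ROWS' [OPENING]. ROWS is text: rows parted by semicolons, each of 6 numbers parted by spaces: the shift along the tool's x, y, z in m, then the turn, a rotation vector about the tool's x, y, z in rad. A call has 1 to 8 rows; each row shifts and turns the commanded pose from where the row before left it, along the tool's axes as they then stand; what a row does not reach is not made up. A row lasts 1/8 s, in which the tool goes at most 62.5 mm and 10.7 degrees, less where a joint would pass 70% of its speed; a pose out of reach is approached as far as the arm can. A call is refused whole if a number of a shift passes 0.0625 or a number of a turn 0.188, either way. A call with a gripper value outside its range is refused whole. OPENING is the closure, from 0 (fully open) to 1 (shut), set as the call begins (- or left out, the last holds). The fingers move at their own pace and stop on an object; the grip force is fixed at half the most. Time passes only in rows, so rows that do not move let the fingers close. It gives the time, the measured TCP pose, the force and the opening at its end, in the units of the state.
- status.state(): the state, without advancing time (a new reading comes with each control period).
- vision.camera(name): name is "scene" or "top" or "wrist"; returns (picture, depth): 420x560x3 uint8, blue, green, red; 420x560 float32, m along the optical axis (not along the pixel's ray), 0 where there is no reading.
- vision.camera_info(name): a dict with "mtx" (3x3 intrinsics, pixels), "R" (3x3) and "t" (3): a world point X has camera coordinates R X + t. Camera axes: x right, y down, z forward; pixel columns grow to the right and rows downward; lengths in m; the calibration is good to about 2 mm. A picture is of the moment at which its call begins: read the wrist's pose just before it. camera_info takes no time and is no camera call; for the wrist camera it gives the pose at the moment of the call.
- ticket.job_done(): hands the job in, once; it reports no verdict.
The state is a dict: "t": time; "q": joint angles; "joint_velocities": joint speeds; "tau": joint torques, N m; "tool_pos": TCP position; "ee_rot": TCP orientation; "force": force on the tool from outside, world axes, zero at the start; "torque": the same for the moment, N m; "grip_width": opening from 0.0 (shut) to 1.0 (fully open).
Only numpy, scipy, OpenCV 4.12 (cv2) and the standard library are available. Lean on these libraries where they do the work, as an engineer would, in place of code of your own. Each camera call takes 0.05 s, during which the arm holds its last target.

## Working session

There is one attempt and no reset: what is moved stays moved. The work goes in short steps, Python scripts to look and compute and a shell command to move; the robot and the scene stay as the last step left them, time stands still between calls to the robot, and variables do not carry over. Pictures are saved under pics/ and viewed, and the job is handed in when it is done.

```bash
ls; mkdir -p pics; python3 - <<'E'
from station import status, vision
import cv2,numpy as np
s=status.state();print(s)
for n in ("scene","top"):
    im,d=vision.camera(n);cv2.imwrite(f"pics/{n}0.png",im);np.save(f"pics/{n}0.npy",d)
    print(n,vision.camera_info(n))
E
```

```text
pics
{'t': 0.0, 'q': array([-1.20498510e+00,  2.13310932e-01, -3.50478749e-02,  1.32352846e+00,
        3.97022911e-05,  1.57078998e+00]), 'joint_velocities': array([ 0.00021408,  0.00120616,  0.00169729,  0.00065396, -0.00050233,
       -0.00042346]), 'tau': array([-3.82494100e-04, -6.86164999e+01,  4.87117910e+01,  1.73832063e-02,
       -1.13429769e-04, -1.25050451e-05]), 'tool_pos': array([ 0.17872695, -0.4665473 ,  0.19234325]), 'ee_rot': array([ 0.58283474, -0.58237445,  0.40102387, -0.40040419]), 'force': array([-0.13691312,  0.17469264,  0.41482745]), 'torque': array([-0.03714125, -0.00710238, -0.02401933]), 'grip_width': 0.9986232355465507}
scene {'mtx': array([[403.10407489,   0.        , 277.16119651],
       [  0.        , 403.10407489, 212.240238  ],
       [  0.        ,   0.        ,   1.        ]]), 'R': array([[ 5.64139139e-01,  8.25679604e-01,  4.72628932e-04],
       [ 6.42915885e-01, -4.38907948e-01, -6.27709310e-01],
       [-5.18079334e-01,  3.54419250e-01, -7.78447685e-01]]), 't': array([-0.23746641, -0.30303747,  1.34271022])}
top {'mtx': array([[470.2900383 ,   0.        , 284.22261709],
       [  0.        , 470.2900383 , 208.91450954],
       [  0.        ,   0.        ,   1.        ]]), 'R': array([[ 0.02921432, -0.99951589, -0.01070117],
       [-0.99418698, -0.02794535, -0.10397745],
       [ 0.10362807,  0.0136766 , -0.99452208]]), 't': array([-0.04849447,  0.52182764,  1.25240928])}
```

View pics/top0.png

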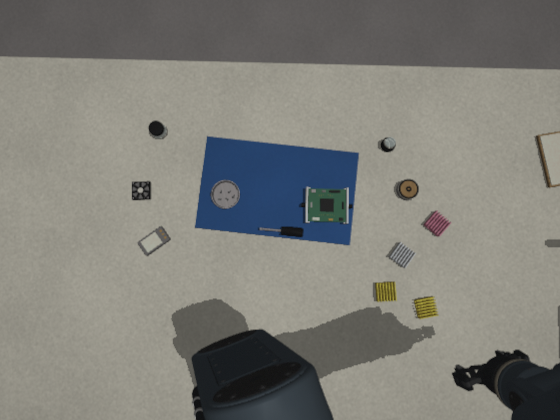

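View pics/scene0.png

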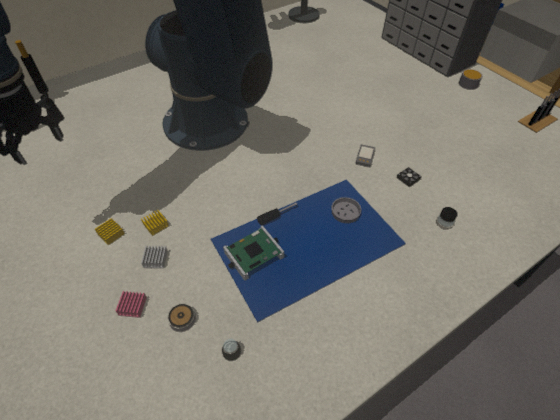

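Candidates for the heat sink (top view): silver at (402,255), pink at (437,223), yellow at (385,291) and (426,307). By its description (aluminium) I choose the silver one. The fan is at (141,190), the battery at (154,240) and the speaker at (407,189); the loupe at (388,145) and the jar at (157,130) are bystanders. I'll check these in a close crop.

```bash
cat > h.py <<'E'
import numpy as np,cv2
from station import status,vision
from scipy.spatial.transform import Rotation as Ro
def rot(q): return Ro.from_quat([q[1],q[2],q[3],q[0]]).as_matrix()
def ray(ci,uv,z):
    uv=np.atleast_2d(np.asarray(uv,float)); K=ci["mtx"]
    d=np.c_[uv,np.ones(len(uv))]@np.linalg.inv(K).T@ci["R"]
    c=-ci["R"].T@ci["t"]; return c+d*((z-c[2])/d[:,2])[:,None]
def proj(ci,X):
    p=np.atleast_2d(X)@ci["R"].T+ci["t"]; p=p@ci["mtx"].T; return p[:,:2]/p[:,2:]
def cloud(ci,d):
    v,u=np.mgrid[0:420,0:560]; K=ci["mtx"]
    P=np.stack([(u-K[0,2])/K[0,0]*d,(v-K[1,2])/K[1,1]*d,d],-1)
    return (P-ci["t"])@ci["R"]
def rect(pts):
    # world xy points -> centre, sizes, angle(deg) of the longer side
    (c,s,a)=cv2.minAreaRect((pts[:,:2]*1000).astype(np.float32))
    if s[0]<s[1]: a+=90; s=s[::-1]
    return np.round(c,1),np.round(s,1),round((a+90)%180-90,1)
def tool():
    s=status.state();R=rot(s["ee_rot"]);return s["tool_pos"],R,s
E
python3 - <<'E'
from h import *
im=cv2.imread("pics/top0.png");d=np.load("pics/top0.npy");ci=vision.camera_info("top")
P=cloud(ci,d)
a=cv2.resize(im[110:320,360:460],None,fx=2.8,fy=2.8,interpolation=2)
b=cv2.resize(im[110:260,110:370],None,fx=2.0,fy=2.0,interpolation=2)
c=np.zeros((590,800,3),np.uint8);c[:588,:280]=a;c[:300,280:800]=b;cv2.imwrite("pics/crop0.png",c)
print(tool()[:2])
h=P[...,2]
for n,(u,v,r) in dict(sink=(402,255,20),fan=(141,190,17),bat=(154,240,22),spk=(407,189,17),jar=(157,130,15),loupe=(388,145,15)).items():
    m=np.zeros(h.shape,bool);m[v-r:v+r,u-r:u+r]=1
    m&=(h>0.009)&(d>0); p=P[m]; top=np.percentile(p[:,2],95); q=p[p[:,2]>top-0.004]
    print(n,len(p),"top",round(top,4),rect(p),rect(q), p[:,:2].mean(0).round(4))
hsv=cv2.cvtColor(im,cv2.COLOR_BGR2HSV)
m=cv2.inRange(hsv,(100,120,50),(125,255,255));m=cv2.morphologyEx(m,cv2.MORPH_CLOSE,np.ones((25,25)))
c=max(cv2.findContours(m,0,2)[0],key=cv2.contourArea)
print("mat",rect(ray(ci,c[:,0],0.003)))
g=cv2.inRange(hsv,(50,80,30),(90,255,255));c=max(cv2.findContours(g,0,2)[0],key=cv2.contourArea)
print("board",rect(ray(ci,c[:,0],0.027)))
E
```

```text
(array([ 0.17873517, -0.46660381,  0.19238214]), array([[ 3.57728184e-01, -3.50418380e-04,  9.33825692e-01],
       [-9.33825255e-01,  9.03255519e-04,  3.57728356e-01],
       [-9.68837801e-04, -9.99999531e-01, -4.10957608e-06]]))
sink 285 top 0.0275 (array([ 415.6, -348.4]), array([70.4, 50.5]), 54.4) (array([ 409.6, -356.1]), array([49.8, 49.6]), 54.4) [ 0.4098 -0.3562]
fan 333 top 0.0209 (array([563.9, 366.6]), array([56.7, 53.5]), 4.6) (array([566.9, 364.8]), array([48.3, 47.6]), 3.6) [0.5668 0.3647]
bat 501 top 0.0211 (array([424.2, 318.2]), array([87.5, 80.7]), 34.5) (array([428.6, 321.2]), array([78.8, 44. ]), -52.3) [0.4283 0.3209]
spk 332 top 0.0257 (array([ 590.6, -369.4]), array([56.7, 55.3]), -39.0) (array([ 590.7, -371.5]), array([53.5, 52. ]), -43.5) [ 0.5897 -0.3705]
jar 248 top 0.0495 (array([736.3, 325.1]), array([43.6, 42. ]), -54.1) (array([736.8, 324.6]), array([36.9, 36.7]), 54.4) [0.7335 0.3219]
loupe 143 top 0.0415 (array([ 714.4, -315.6]), array([37.4, 34.2]), 46.4) (array([ 714.4, -316.6]), array([25.4, 24.5]), -67.8) [ 0.7129 -0.3146]
mat (array([579., -11.]), array([426.7, 256.9]), 85.2)
board (array([ 537.1, -148.3]), array([101.2,  87.6]), -88.4)
```

View pics/crop0.png

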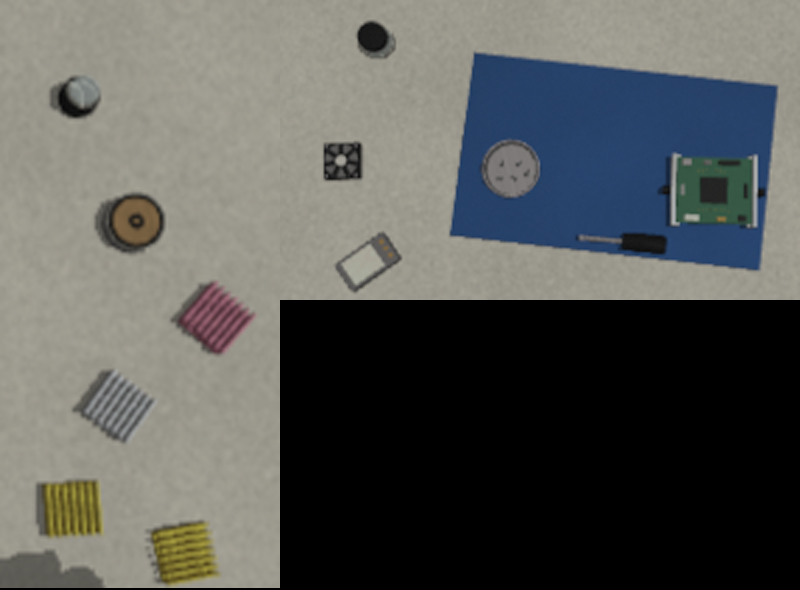

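The crop confirms it: the silver finned block at crop (118,405) is the real heat sink, with pink and yellow ones beside it. The measured sizes match those given (50x50, 79x44, 427x257 mm). The holder position worked out from the mat, (537,-148), agrees with the board measured directly. Next I go above the sink.

```bash
cat >> h.py <<'E'
def plan(x,y,z,yaw):
    """print shift in present tool axes, and turn about tool y, to TCP x,y,z (m) with tool x at yaw deg (mod 180)"""
    p,R,s=tool(); d=R.T@(np.array([x,y,z])-p); now=np.degrees(np.arctan2(R[1,0],R[0,0]))
    t=(yaw-now+90)%180-90
    print("t",round(s["t"],2),"pos",p.round(4),"yaw",round(now,1),"shift",d.round(4),"turn y",round(-np.radians(t),3),"tilt",(R[:,1]).round(3),"w",round(s["grip_width"],3),"q",s["q"].round(2),"F",s["force"].round(1))
E
python3 -m crank '-.0034 .006 .0425 0 0 0;-.0034 .006 .0425 0 0 0;-.0034 .006 .0425 0 0 0;-.0034 .006 .0425 0 0 0;-.0034 .006 .0425 0 0 0;-.0034 .006 .0425 0 0 0' 0
python3 -m crank '0 0 0 0 -.146 0;0 0 0 0 -.146 0;0 0 0 0 -.146 0;0 0 0 0 -.146 0;0 0 0 0 0 0;0 0 0 0 0 0'
python3 - <<'E'
from h import *
plan(.4096,-.3562,.15,-35.6)
ci=vision.camera_info("wrist");im,d=vision.camera("wrist");cv2.imwrite("pics/w1.png",im);np.save("pics/w1.npy",d)
np.savez("pics/w1c.npz",**ci)
E
```

```text
t: 0.85
tool_pos: [0.4107, -0.3557, 0.1563]
ee_rot: [0.583, -0.583, 0.401, -0.401]
force: [-0.5, -0.4, -0.3]
grip_width: 0.999
t: 1.6
tool_pos: [0.4096, -0.3566, 0.1567]
ee_rot: [0.673, -0.673, 0.217, -0.217]
force: [0.2, 0.1, -0.3]
grip_width: 1.004
t 1.6 pos [ 0.4096 -0.3566  0.1567] yaw -35.8 shift [-0.0002  0.0067  0.0003] turn y -0.003 tilt [-0.  0. -1.] w 1.004 q [-0.72  0.31  0.    1.26 -0.    1.48] F [ 0.2  0.1 -0.3]
```

View pics/w1.png

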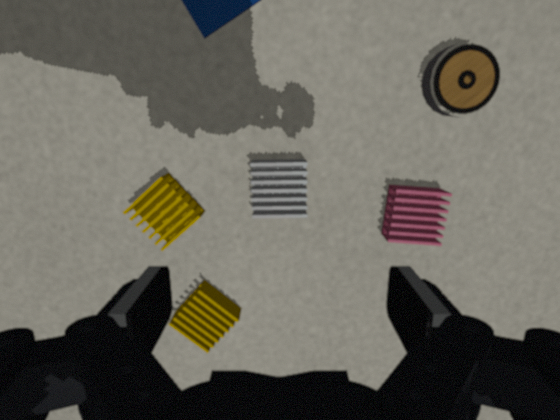

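The sink at about (279,187) is square to the jaws. The yellow and pink ones at (165,210), (205,315) and (416,215) stay clear. I'll take a fine measurement.

```bash
python3 - <<'E'
from h import *
im=cv2.imread("pics/w1.png");ci=np.load("pics/w1c.npz")
hsv=cv2.cvtColor(im,cv2.COLOR_BGR2HSV)
roi=np.zeros(im.shape[:2],np.uint8);roi[145:230,235:325]=255
m=cv2.inRange(hsv,(95,20,110),(130,120,255))&roi
print(cv2.countNonZero(m),cv2.boundingRect(m)); m=cv2.morphologyEx(m,cv2.MORPH_CLOSE,np.ones((11,11)))
c=max(cv2.findContours(m,0,2)[0],key=cv2.contourArea)
for z in(.024,):print(rect(ray(ci,c[:,0],z)))
print("cam fwd",ci["R"][2], -ci["R"].T@ci["t"])
print(proj(ci,[[.4096,-.3562,.024]]))
E
```

```text
0 (0, 0, 0, 0)Traceback (most recent call last):
  File "<stdin>", line 7, in <module>
ValueError: max() iterable argument is empty
```

```bash
python3 - <<'E'
from h import *
im=cv2.imread("pics/w1.png");ci=np.load("pics/w1c.npz")
print(im[150:222:3,278].tolist(), im[220,300])
hsv=cv2.cvtColor(im,cv2.COLOR_BGR2HSV)
g=im.astype(int); m=((g[...,0]-g[...,2]>-4)&(g.sum(2)>330)).astype(np.uint8)*255
roi=np.zeros(im.shape[:2],np.uint8);roi[145:230,235:325]=255;m&=roi
m=cv2.morphologyEx(m,cv2.MORPH_CLOSE,np.ones((11,11)))
c=max(cv2.findContours(m,0,2)[0],key=cv2.contourArea);print(cv2.boundingRect(c))
print(rect(ray(ci,c[:,0],.024)))
print("cam",-ci["R"].T@ci["t"],proj(ci,[[.4096,-.3562,.024]]))
E
```

```text
[[126, 136, 138], [96, 105, 106], [77, 83, 86], [65, 70, 71], [111, 111, 111], [138, 140, 139], [94, 96, 93], [109, 109, 110], [138, 138, 137], [68, 69, 68], [112, 112, 113], [131, 133, 132], [65, 65, 66], [124, 123, 124], [128, 130, 130], [61, 61, 59], [132, 133, 133], [107, 108, 107], [59, 61, 62], [147, 149, 148], [83, 83, 83], [69, 69, 69], [145, 148, 146], [126, 137, 139]] [124 135 136]
(250, 162, 57, 56)
(array([ 409.7, -355.9]), array([50.3, 48.8]), 55.4)
cam [ 0.44990233 -0.30105628  0.33715179] [[278.58337263 190.60073177]]
```

```bash

python3 -m crank '0 .04 0 0 0 0;0 .04 0 0 0 0;0 .035 0 0 0 0;0 .025 0 0 0 0;0 .010 0 0 0 0;0 0 0 0 0 0'
python3 -m crank '0 0 0 0 0 0;0 0 0 0 0 0;0 0 0 0 0 0;0 0 0 0 0 0;0 0 0 0 0 0;0 0 0 0 0 0' 1
python3 -m crank '0 -.01 0 0 0 0;0 -.02 0 0 0 0;0 -.04 0 0 0 0;0 -.04 0 0 0 0;0 0 0 0 0 0'
python3 - <<'E'
from h import *
plan(.5373,-.1482,.14,1.6)
E
```

```text
t: 2.4
tool_pos: [0.4096, -0.3566, 0.0068]
ee_rot: [0.673, -0.673, 0.216, -0.216]
force: [-0.0, 0.1, 0.5]
grip_width: 0.997
t: 3.15
tool_pos: [0.4097, -0.3567, 0.0068]
ee_rot: [0.673, -0.673, 0.216, -0.216]
force: [-0.2, -0.5, -0.1]
grip_width: 0.002
t: 3.78
tool_pos: [0.4112, -0.358, 0.1204]
ee_rot: [-0.673, 0.674, -0.214, 0.218]
force: [0.5, 0.5, -0.3]
grip_width: 0.001
t 3.77 pos [ 0.4112 -0.358   0.1204] yaw -35.6 shift [-0.0194 -0.0199  0.244 ] turn y -0.649 tilt [ 0.004 -0.004 -1.   ] w 0.001 q [-0.72  0.32 -0.07  1.17  0.    1.48] F [ 0.5  0.5 -0.3]
```

The fingers shut completely, so the grasp missed. I'll look before trying again.

```bash
python3 -m crank '0 -.03 0 0 0 0;0 0 0 0 0 0' 0
python3 - <<'E'
from h import *
ci=vision.camera_info("wrist");im,d=vision.camera("wrist");cv2.imwrite("pics/w2.png",im);np.savez("pics/w2c.npz",**ci)
im,d=vision.camera("top");cv2.imwrite("pics/t2.png",cv2.resize(im[110:320,360:460],None,fx=2.8,fy=2.8))
plan(.4097,-.3559,.15,-35)
E
```

```text
t: 4.03
tool_pos: [0.4103, -0.3572, 0.1483]
ee_rot: [-0.673, 0.674, -0.215, 0.217]
force: [1.1, 0.2, -0.1]
grip_width: 0.414
t 4.12 pos [ 0.4096 -0.3565  0.1463] yaw -35.6 shift [-0.0003 -0.0037  0.0006] turn y -0.01 tilt [-0.  0. -1.] w 0.588 q [-0.72  0.31 -0.02  1.24  0.    1.48] F [-0.5  0.4 -0.6]
```

View pics/w2.png

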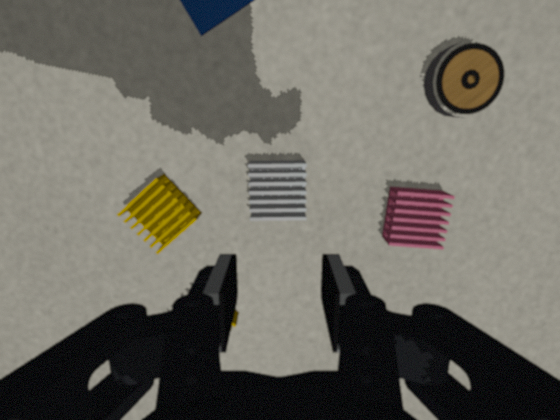

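```bash
python3 - <<'E'
from h import *
ci=vision.camera_info("wrist");p,R,s=tool()
print("cam",-ci["R"].T@ci["t"],"fwd",ci["R"][2],"right",ci["R"][0]);print(proj(ci,[p,p+R[:,0]*.04,p-R[:,0]*.04,p-R[:,1]*.019]))
for n in("top","scene"):
    im,d=vision.camera(n);c=vision.camera_info(n);print(n,proj(c,[p,[.4097,-.3559,.024]]));cv2.imwrite(f"pics/{n}3.png",im)
E
```

```text
cam [ 0.44967759 -0.30087761  0.32680334] fwd [-0.1548612  -0.21531796 -0.9641868 ] right [ 8.13253319e-01 -5.81909435e-01 -6.69819568e-04]
[[278.65260104 244.31527656]
 [353.76607329 244.3184412 ]
 [203.55020697 244.31211239]
 [278.61541497 258.39197863]]
top [[415.00467051 253.86760113]
 [402.69144489 254.21504515]]
scene [[140.99545175 223.51934348]
 [154.39084434 253.7547776 ]]
```

View pics/scene3.png

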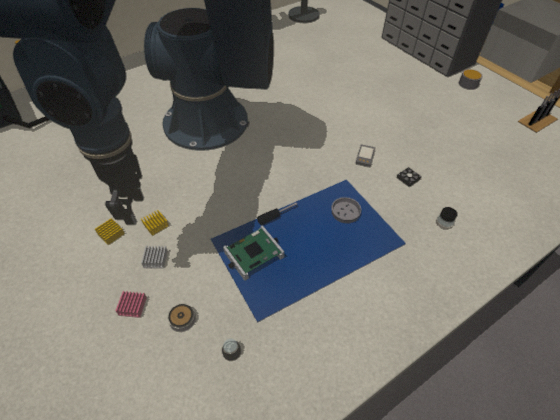

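View pics/top3.png

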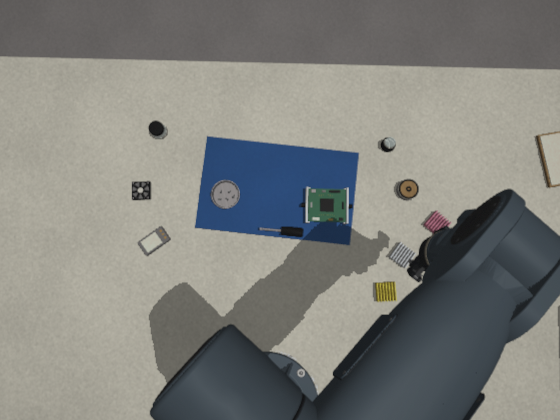

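```bash
python3 - <<'E'
import cv2,numpy as np
a=cv2.imread("pics/top3.png")[200:320,360:470];b=cv2.imread("pics/scene3.png")[140:300,60:220]
c=np.zeros((600,800,3),np.uint8);a=cv2.resize(a,(390,425),interpolation=2);b=cv2.resize(b,(400,400),interpolation=2)
c[:425,:390]=a;c[:400,400:]=b;cv2.imwrite("pics/c3.png",c)
E
```

```text
(no output)
```

View pics/c3.png

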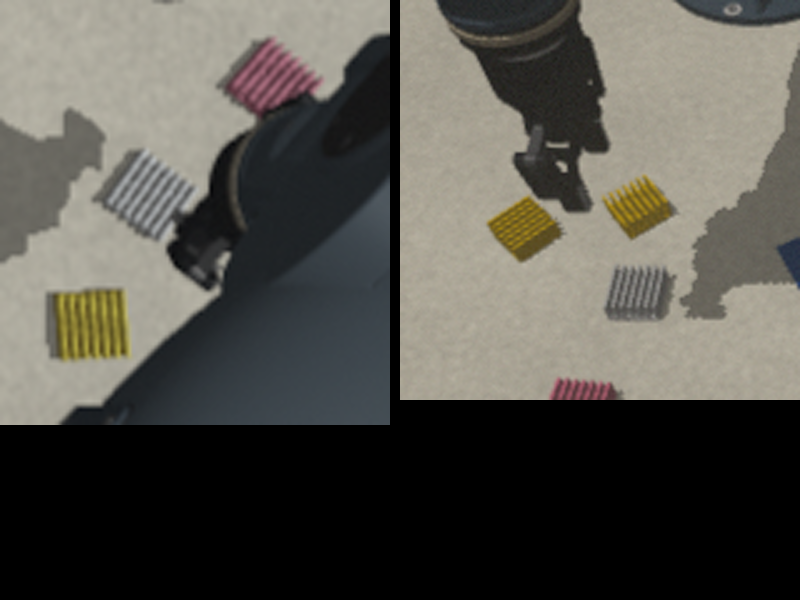

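```bash
python3 - <<'E'
from h import *
p,R,s=tool()
ci=vision.camera_info("wrist");im,d=vision.camera("wrist");cv2.imwrite("pics/w4.png",im)
P=cloud(ci,d)
m=(d>0)&(d<.27); print("p",p,"w",s["grip_width"])
L=(P-p)@R  # tool coords
for u,sl in(("left",slice(0,278)),("right",slice(280,560))):
    Q=L[:,sl][m[:,sl]]; k=Q[:,1]>Q[:,1].max()-.012; print(u,len(Q),"tip tool coords",np.median(Q[k],0).round(4),"max y",Q[:,1].max().round(4))
k=np.argwhere(m)[:1];print(k)
for n in("top","scene"):
    c=vision.camera_info(n); im,dd=vision.camera(n);W=cloud(c,dd)
    k=(abs(W[...,2]-.16)<.03)&(dd>0)&(np.hypot(W[...,0]-.4,W[...,1]+.36)<.09)
    print(n,k.sum(),W[k].mean(0).round(3),(W[k].min(0)).round(3),(W[k].max(0)).round(3))
E
```

```text
p [ 0.40923363 -0.35625007  0.14583317] w 0.7635793869439964
left 24412 tip tool coords [-0.0327 -0.0516  0.0077] max y -0.0439
right 24541 tip tool coords [ 0.0328 -0.0513  0.0072] max y -0.0434
[[258 180]]<stdin>:13: RuntimeWarning: Mean of empty slice.
  ret = um.true_divide(
Traceback (most recent call last):
ValueError: zero-size array to reduction operation minimum which has no identity
```

View pics/w4.png

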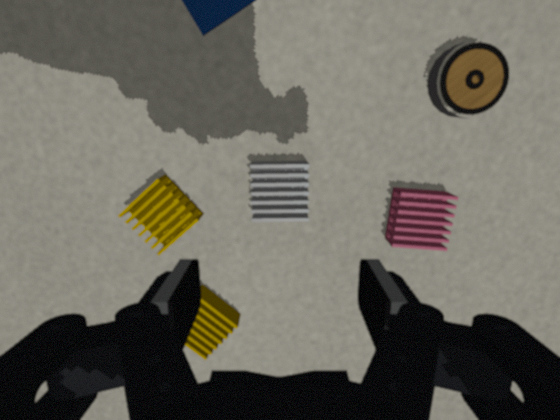

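```bash
python3 - <<'E'
from h import *
p,R,s=tool();print(p,s["grip_width"])
ci=vision.camera_info("wrist");im,d=vision.camera("wrist")
P=cloud(ci,d);print("ground z",np.median(P[20:150,340:400,2]),"sink",np.percentile(P[160:215,255:305,2],90))
print("tip px depths",d[262:300:6,185],d[262:300:6,375])
print("tip size: px width at row 265", np.ptp(np.argwhere(d[266]<.27)) )
for n in("top","scene"):
    c=vision.camera_info(n); im,dd=vision.camera(n);W=cloud(c,dd)
    for z in(.12,.14,.16,.18,.2,.22):
        k=(abs(W[...,2]-z)<.01)&(dd>0)&(np.hypot(W[...,0]-.4,W[...,1]+.36)<.12)
        if k.any():print(n,z,k.sum(),((W[k]-p)@R).mean(0).round(3),"px",np.argwhere(k).mean(0)[::-1].round())
E
```

```text
[ 0.40930243 -0.35630033  0.14598465] 0.9250325468045958
ground z -0.0007230092462329646 sink 0.023680391101921317
tip px depths [0.3543117  0.35549727 0.35570413 0.35820013 0.3609676  0.3633232
 0.36450854] [0.3541006  0.3542014  0.35631257 0.3587     0.3585116  0.36283112
 0.36345536]
tip size: px width at row 265 347
top 0.2 7 [ 0.005 -0.059  0.011] px [419. 249.]
top 0.22 17 [-0.021 -0.074  0.011] px [414. 258.]
scene 0.2 64 [-0.005 -0.059  0.002] px [135. 205.]
scene 0.22 135 [ 0.004 -0.073  0.004] px [133. 204.]
```

Depth from both the wrist and scene cameras shows the real fingertips well above the reported TCP. The closing passed over the sink. I'll measure that offset with the fingers partly closed and shut.

```bash
cat > tip.py <<'E'
from h import *
p,R,s=tool()
ci=vision.camera_info("wrist");im,d=vision.camera("wrist")
L=(cloud(ci,d)-p)@R; m=(d>0)&(d<.27)
Q=L[m]; k=Q[Q[:,1]>Q[:,1].max()-.006]; print("wrist w",s["grip_width"].round(3),"max y",np.percentile(Q[:,1],[99,99.9,100]).round(4),"x",k[:,0].min().round(4),k[:,0].max().round(4),"z",np.median(k[:,2]).round(4))
c=vision.camera_info("scene"); im,dd=vision.camera("scene");L=(cloud(c,dd)-p)@R
m=(dd>0)&(np.hypot(L[...,0],L[...,2])<.09)&(L[...,1]<.0)&(L[...,1]>-.15)
Q=L[m];print("scene",len(Q),np.sort(Q[:,1])[-6:].round(4))
E
python3 -m crank '0 0 0 0 0 0;0 0 0 0 0 0;0 0 0 0 0 0' .4
python3 tip.py
python3 -m crank '0 0 0 0 0 0;0 0 0 0 0 0;0 0 0 0 0 0;0 0 0 0 0 0' 1
python3 tip.py
```

```text
t: 4.85
tool_pos: [0.4097, -0.3566, 0.1468]
ee_rot: [0.673, -0.673, 0.216, -0.216]
force: [-0.5, -0.2, 0.3]
grip_width: 0.6
t: 5.4
tool_pos: [0.4097, -0.3566, 0.1468]
ee_rot: [-0.673, 0.673, -0.216, 0.216]
force: [-0.7, -0.6, 0.5]
grip_width: -0.004Traceback (most recent call last):
  File "tip.py", line 5, in <module>
    Q=L[m]; k=Q[Q[:,1]>Q[:,1].max()-.006]; print("wrist w",s["grip_width"].round(3),"max y",np.percentile(Q[:,1],[99,99.9,100]).round(4),"x",k[:,0].min().round(4),k[:,0].max().round(4),"z",np.median(k[:,2]).round(4))
                                                           ^^^^^^^^^^^^^^^^^^^^^
AttributeError: 'float' object has no attribute 'round'
Traceback (most recent call last):
  File "tip.py", line 5, in <module>
    Q=L[m]; k=Q[Q[:,1]>Q[:,1].max()-.006]; print("wrist w",s["grip_width"].round(3),"max y",np.percentile(Q[:,1],[99,99.9,100]).round(4),"x",k[:,0].min().round(4),k[:,0].max().round(4),"z",np.median(k[:,2]).round(4))
                                                           ^^^^^^^^^^^^^^^^^^^^^
AttributeError: 'float' object has no attribute 'round'
```

```bash
sed -i 's/s\["grip_width"\].round(3)/round(s["grip_width"],3)/' tip.py; python3 tip.py
python3 -m crank '0 0 0 0 0 0;0 0 0 0 0 0;0 0 0 0 0 0' .4
python3 tip.py
python3 -m crank '0 0 0 0 0 0;0 0 0 0 0 0;0 0 0 0 0 0;0 0 0 0 0 0' 0
python3 tip.py
```

```text
wrist w 0.001 max y [-0.0512 -0.0433 -0.0411] x -0.0126 0.0127 z 0.0125
scene 816 [-0.0409 -0.0406 -0.0389 -0.0384 -0.0375 -0.0372]
t: 5.92
tool_pos: [0.4097, -0.3566, 0.1468]
ee_rot: [0.673, -0.673, 0.216, -0.216]
force: [-1.3, -0.2, -0.5]
grip_width: 0.597
wrist w 0.597 max y [-0.049  -0.0425 -0.0404] x -0.032 0.0318 z 0.004
scene 1074 [-0.0425 -0.0423 -0.0421 -0.042  -0.0408 -0.0404]
t: 6.52
tool_pos: [0.4097, -0.3566, 0.1468]
ee_rot: [-0.673, 0.673, -0.216, 0.216]
force: [-0.4, 0.4, -0.2]
grip_width: 0.999
wrist w 0.999 max y [-0.056  -0.0515 -0.0495] x -0.0491 0.0496 z 0.0032
scene 986 [-0.0531 -0.0531 -0.0529 -0.0526 -0.0522 -0.0521]
```

The real tips sit about 37–40 mm behind the reported TCP near grasp width, and about 51 mm when fully open; the two views agree. So heights have to be commanded about 40 mm lower, and I'll watch the force while descending.

```bash

python3 -m crank '0 .05 0 0 0 0;0 .05 0 0 0 0;0 .04 0 0 0 0;0 .02 0 0 0 0;0 0 0 0 0 0'
python3 -m crank '0 .011 0 0 0 0;0 .010 0 0 0 0;0 0 0 0 0 0'
python3 -m crank '0 0 0 0 0 0;0 0 0 0 0 0;0 0 0 0 0 0;0 0 0 0 0 0;0 0 0 0 0 0' 1
python3 -c "
from h import *
plan(.5373,-.1482,.1,1.6)"
```

```text
t: 7.25
tool_pos: [0.4088, -0.3558, -0.0143]
ee_rot: [0.674, -0.673, 0.217, -0.215]
force: [-0.5, 0.4, 0.9]
grip_width: 1.003
t: 7.62
tool_pos: [0.4094, -0.3564, -0.0347]
ee_rot: [0.673, -0.673, 0.216, -0.216]
force: [-0.7, -0.2, -0.2]
grip_width: 0.998
t: 8.25
tool_pos: [0.4099, -0.3569, -0.0334]
ee_rot: [-0.673, 0.673, -0.216, 0.216]
force: [-1.6, 2.5, 9.5]
grip_width: 0.563
t 8.25 pos [ 0.4099 -0.3569 -0.0334] yaw -35.6 shift [-0.0177 -0.1335  0.2438] turn y -0.649 tilt [ 0.001 -0.001 -1.   ] w 0.563 q [-0.72  0.45 -0.3   0.82 -0.    1.48] F [-1.6  2.5  9.5]
```

Gripped at about 48 mm, but the 9.5 N says the tips touch the bench. I'll regrip 6 mm higher so they clear the board's parts later.

```bash

python3 -m crank '0 -.004 0 0 0 0;0 -.003 0 0 0 0;0 0 0 0 0 0;0 0 0 0 0 0' .3
python3 -m crank '0 0 0 0 0 0;0 0 0 0 0 0;0 0 0 0 0 0;0 0 0 0 0 0' 1
python3 -m crank '0 -.005 0 0 0 0;0 -.02 0 0 0 0;0 -.04 0 0 0 0;0 -.04 0 0 0 0;0 -.02 0 0 0 0;0 0 0 0 0 0'
python3 -c "
from h import *
plan(.5373,-.1482,.1,1.6)"
```

```text
t: 8.75
tool_pos: [0.4097, -0.3566, -0.0272]
ee_rot: [0.673, -0.673, 0.216, -0.216]
force: [-0.2, 0.6, 0.4]
grip_width: 0.704
t: 9.25
tool_pos: [0.4097, -0.3567, -0.0268]
ee_rot: [-0.673, 0.673, -0.216, 0.216]
force: [-2.9, 2.7, 8.6]
grip_width: 0.563
t: 10.0
tool_pos: [0.4104, -0.3573, 0.0991]
ee_rot: [-0.673, 0.674, -0.215, 0.217]
force: [-0.3, 0.5, -0.3]
grip_width: 0.557
t 10.0 pos [ 0.4104 -0.3573  0.0991] yaw -35.6 shift [-0.0185 -0.001   0.2439] turn y -0.649 tilt [ 0.002 -0.002 -1.   ] w 0.557 q [-0.72  0.33 -0.11  1.12  0.    1.48] F [-0.3  0.5 -0.3]
```

```bash

python3 -m crank '-.0031 0 .0407 0 0 0;-.0031 0 .0407 0 0 0;-.0031 0 .0407 0 0 0;-.0031 0 .0407 0 0 0;-.0031 0 .0407 0 0 0;-.003 0 .0407 0 0 0'
python3 -m crank '0 0 0 0 -.162 0;0 0 0 0 -.162 0;0 0 0 0 -.162 0;0 0 0 0 -.162 0;0 0 0 0 0 0;0 0 0 0 0 0'
cat > look.py <<'E'
import sys
from h import *
n=sys.argv[1];ci=vision.camera_info("wrist");im,d=vision.camera("wrist");cv2.imwrite(f"pics/{n}.png",im);np.save(f"pics/{n}.npy",d);np.savez(f"pics/{n}c.npz",**ci)
E
python3 look.py w5;python3 -c "
from h import *
plan(.5373,-.1482,.1,1.6)"
```

```text
t: 10.75
tool_pos: [0.5366, -0.1459, 0.0964]
ee_rot: [-0.673, 0.673, -0.217, 0.215]
force: [0.1, -0.3, 0.3]
grip_width: 0.555
t: 11.5
tool_pos: [0.5364, -0.1472, 0.0971]
ee_rot: [0.707, -0.707, -0.008, 0.009]
force: [-0.2, -0.4, -0.8]
grip_width: 0.553
t 11.55 pos [ 0.5364 -0.1472  0.0973] yaw 1.4 shift [ 0.0008 -0.0027 -0.001 ] turn y -0.004 tilt [-0.001  0.    -1.   ] w 0.559 q [-0.27  0.36 -0.08  1.13  0.    1.28] F [ 0.2  0.3 -0.9]
```

View pics/w5.png

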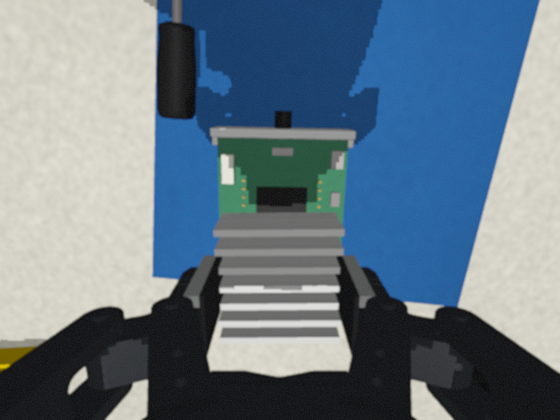

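The sink is held squarely. The processor's far edge shows at (282,188), between columns 257 and 306. I'll measure that edge and the board edges.

```bash
python3 - <<'E'
from h import *
im=cv2.imread("pics/w5.png");ci=np.load("pics/w5c.npz");p,R,s=tool()
g=im.astype(int)
roi=np.zeros(im.shape[:2],np.uint8);roi[183:210,248:316]=1
m=((g.sum(2)<75)&(roi>0)).astype(np.uint8)
x,y,w,h=cv2.boundingRect(m);print("proc bbox",x,y,w,h)
W=ray(ci,[[x,y],[x+w,y],[x,y+h],[x+w,y+h]],.029);print(W.round(4))
hsv=cv2.cvtColor(im,cv2.COLOR_BGR2HSV);gm=cv2.inRange(hsv,(45,60,20),(90,255,255))
for r in(150,160,185,200):
    c=np.where(gm[r,200:360])[0]+200;print(r,c.min(),c.max(),ray(ci,[[c.min(),r],[c.max()+1,r]],.027)[:,:2].round(4).tolist())
# sink top fins corners
print("sink top expected px",proj(ci,p+np.array([[ -.025,.025,0],[.025,.025,0]])@R.T*0+ (R@np.array([[0],[0],[0]])).T))
E
python3 - <<'E'
import cv2
im=cv2.imread("pics/w5.png")[115:360,190:370];cv2.imwrite("pics/w5z.png",cv2.resize(im,None,fx=2.4,fy=2.4,interpolation=2))
E
```

```text
proc bbox 257 188 49 18
[[ 0.5216 -0.1316  0.029 ]
 [ 0.556  -0.1308  0.029 ]
 [ 0.5217 -0.1447  0.029 ]
 [ 0.5566 -0.1439  0.029 ]]
150 219 346 [[0.4951, -0.106], [0.5832, -0.1039]]
160 218 346 [[0.4943, -0.1129], [0.5837, -0.1108]]
185 219 344 [[0.4946, -0.1305], [0.5836, -0.1284]]
200 219 343 [[0.4944, -0.1414], [0.5837, -0.1394]]
sink top expected px [[277.15962138 243.82698215]
 [277.15962138 243.82698215]]
```

View pics/w5z.png

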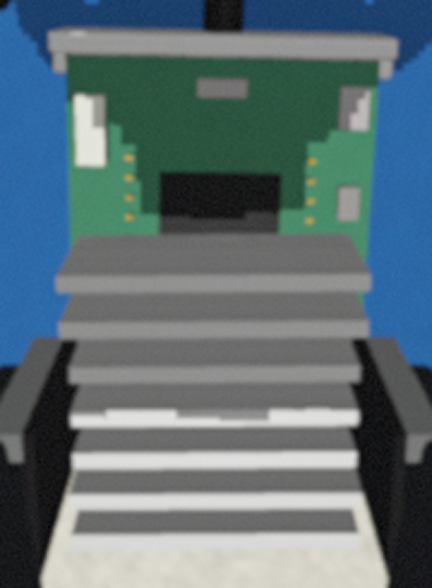

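```bash
python3 - <<'E'
from h import *
ci=np.load("pics/w5c.npz")
print(ray(ci,[[219,213],[337,213],[214,231],[344,231],[221.5,338],[338,338]],.148).round(4))
plan(.539,-.149,.03,1.4)
E
```

```text
[[ 0.5143 -0.1163  0.148 ]
 [ 0.5584 -0.1153  0.148 ]
 [ 0.5123 -0.1234  0.148 ]
 [ 0.5615 -0.1223  0.148 ]
 [ 0.5142 -0.17    0.148 ]
 [ 0.5623 -0.1688  0.148 ]]
t 11.55 pos [ 0.5364 -0.1472  0.0973] yaw 1.4 shift [ 0.0026  0.0673 -0.0019] turn y -0.001 tilt [-0.001  0.    -1.   ] w 0.559 q [-0.27  0.36 -0.08  1.13  0.    1.28] F [ 0.2  0.3 -0.9]
```

The sink centre is within 1 mm of the TCP axis, so I aim for TCP (0.539,-0.149) and lower it.

```bash

python3 -m crank '.0026 .03 -.0019 0 0 0;0 .03 0 0 0 0;0 .02 0 0 0 0;0 .01 0 0 0 0;0 .002 0 0 0 0;0 0 0 0 0 0;0 0 0 0 0 0'
python3 -c "
from h import *
plan(.539,-.149,.0022,1.4)"
```

```text
t: 12.42
tool_pos: [0.5399, -0.1492, 0.0065]
ee_rot: [-0.707, 0.707, 0.01, -0.009]
force: [0.4, -0.0, -1.5]
grip_width: 0.554
t 12.43 pos [ 0.5399 -0.1492  0.0065] yaw 1.5 shift [-0.0009  0.0043  0.0003] turn y 0.002 tilt [ 0.001 -0.    -1.   ] w 0.554 q [-0.27  0.44 -0.21  0.92  0.    1.27] F [ 0.4 -0.  -1.5]
```

```bash

python3 -m crank '-.0009 .0015 0 0 0 0;0 .0015 0 0 0 0;0 .001 0 0 0 0;0 0 0 0 0 0'
python3 -m crank '0 0 0 0 0 0;0 0 0 0 0 0;0 0 0 0 0 0' .32
python3 -m crank '0 -.01 0 0 0 0;0 -.03 0 0 0 0;0 -.04 0 0 0 0;0 -.05 0 0 0 0;0 -.03 0 0 0 0;0 0 0 0 0 0'
python3 look.py w6
python3 -c "
from h import *
plan(.5907,-.3715,.12,-85)"
```

```text
t: 12.92
tool_pos: [0.5385, -0.1492, 0.0022]
ee_rot: [-0.707, 0.707, 0.01, -0.009]
force: [-3.4, 0.1, 8.9]
grip_width: 0.556
t: 13.3
tool_pos: [0.5384, -0.1491, 0.0017]
ee_rot: [0.707, -0.707, -0.01, 0.01]
force: [0.2, 0.4, -0.1]
grip_width: 0.679
t: 14.05
tool_pos: [0.5399, -0.1495, 0.1648]
ee_rot: [-0.707, 0.707, 0.011, -0.008]
force: [0.2, -0.4, -0.6]
grip_width: 0.678
t 14.1 pos [ 0.5391 -0.1493  0.163 ] yaw 1.6 shift [ 0.0455  0.0433 -0.2235] turn y 1.511 tilt [ 0.002 -0.001 -1.   ] w 0.679 q [-0.27  0.34  0.06  1.29 -0.    1.27] F [-0.3 -0.6 -1.1]
```

View pics/w6.png

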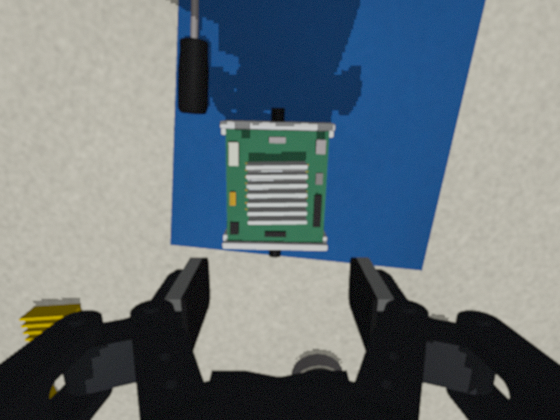

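The sink sits at (277,195), central and square on the board. Numeric check next, then on to the speaker.

```bash
python3 - <<'E'
from h import *
im=cv2.imread("pics/w6.png");ci=np.load("pics/w6c.npz");g=im.astype(int)
m=((g.min(2)>130)).astype(np.uint8);r=np.zeros_like(m);r[158:232,240:315]=1;m*=r
m=cv2.morphologyEx(m,cv2.MORPH_CLOSE,np.ones((13,13)));c=max(cv2.findContours(m,0,2)[0],key=cv2.contourArea)
print(cv2.boundingRect(c),"sink",rect(ray(ci,c[:,0],.053)))
hsv=cv2.cvtColor(im,cv2.COLOR_BGR2HSV);gm=cv2.inRange(hsv,(45,60,20),(90,255,255));gm=cv2.morphologyEx(gm,cv2.MORPH_OPEN,np.ones((3,3)))
c=max(cv2.findContours(cv2.morphologyEx(gm,cv2.MORPH_CLOSE,np.ones((15,15))),0,2)[0],key=cv2.contourArea)
print("board",rect(ray(ci,c[:,0],.027)))
E
python3 -m crank '.0076 0 -.0373 0 0 0;.0076 0 -.0373 0 0 0;.0076 0 -.0373 0 0 0;.0076 0 -.0373 0 0 0;.0076 0 -.0373 0 0 0;.0076 0 -.0373 0 0 0;0 0 0 0 0 0;0 0 0 0 0 0' 0
python3 look.py w7
python3 -c "
from h import *
plan(.5907,-.3715,.12,1.6)"
```

```text
(246, 165, 62, 60) sink (array([ 539.6, -149.1]), array([50.6, 50.3]), 1.5)
board (array([ 538.8, -148.5]), array([102.2,  89.4]), -89.7)
t: 15.1
tool_pos: [0.5897, -0.3711, 0.1609]
ee_rot: [0.707, -0.707, -0.009, 0.01]
force: [-0.1, 0.1, 0.5]
grip_width: 0.996
t 15.15 pos [ 0.5899 -0.3707  0.1613] yaw 1.6 shift [ 0.0008  0.0413 -0.0009] turn y -0.0 tilt [-0.001  0.001 -1.   ] w 1.003 q [-0.56  0.66  0.57  1.48  0.    0.98] F [0.8 0.4 0. ]
```

View pics/w7.png

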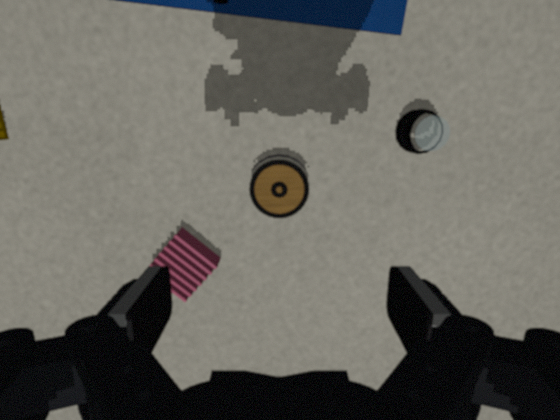

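The speaker's face is at (279,189) with a clear path; the pink block at (188,265) and loupe at (420,131) lie outside the finger lanes.

```bash
python3 - <<'E'
from h import *
im=cv2.imread("pics/w7.png");ci=np.load("pics/w7c.npz")
hsv=cv2.cvtColor(im,cv2.COLOR_BGR2HSV);m=cv2.inRange(hsv,(8,90,60),(25,255,255));m[:140]=0;m[240:]=0
c=max(cv2.findContours(m,0,2)[0],key=cv2.contourArea);W=ray(ci,c[:,0],.02)
(e,r)=cv2.minEnclosingCircle((W[:,:2]*1000).astype(np.float32));print(e,r)
plan(e[0]/1000,e[1]/1000,-.03,1.6)
E
```

```text
(590.5001831054688, -371.4456481933594) 23.008359909057617
t 15.15 pos [ 0.5899 -0.3707  0.1613] yaw 1.6 shift [ 0.0007  0.1913 -0.0009] turn y -0.0 tilt [-0.001  0.001 -1.   ] w 1.003 q [-0.56  0.66  0.57  1.48  0.    0.98] F [0.8 0.4 0. ]
```

```bash

python3 -m crank '.0007 .05 -.0009 0 0 0;0 .05 0 0 0 0;0 .045 0 0 0 0;0 .03 0 0 0 0;0 .018 0 0 0 0;0 0 0 0 0 0'
python3 -m crank '0 0 0 0 0 0;0 0 0 0 0 0;0 0 0 0 0 0;0 0 0 0 0 0;0 0 0 0 0 0' 1
python3 -m crank '0 -.01 0 0 0 0;0 -.03 0 0 0 0;0 -.04 0 0 0 0;0 -.04 0 0 0 0;0 -.02 0 0 0 0;0 0 0 0 0 0'
python3 -c "
from h import *
plan(.6488,-.0169,.10,1.6)"
```

```text
t: 15.9
tool_pos: [0.5903, -0.3716, -0.0317]
ee_rot: [0.707, -0.707, -0.009, 0.01]
force: [1.2, -0.1, 0.5]
grip_width: 1.003
t: 16.52
tool_pos: [0.5917, -0.373, -0.0288]
ee_rot: [-0.707, 0.708, 0.01, -0.009]
force: [-4.5, 3.6, 13.4]
grip_width: 0.669
t: 17.27
tool_pos: [0.5919, -0.3732, 0.1112]
ee_rot: [-0.706, 0.708, 0.011, -0.008]
force: [-0.1, -0.1, -2.0]
grip_width: 0.665
t 17.27 pos [ 0.5919 -0.3732  0.1112] yaw 1.5 shift [0.0665 0.0106 0.3546] turn y -0.001 tilt [ 0.003 -0.002 -1.   ] w 0.665 q [-0.56  0.66  0.44  1.35  0.    0.98] F [-0.1 -0.1 -2. ]
```

```bash

python3 -m crank '.0083 0 .0443 0 0 0;.0083 0 .0443 0 0 0;.0083 0 .0443 0 0 0;.0083 0 .0443 0 0 0;.0083 0 .0443 0 0 0;.0083 0 .0443 0 0 0;.0083 0 .0443 0 0 0;.0084 0 .0445 0 0 0'
python3 -m crank '0 0 0 0 0 0;0 0 0 0 0 0'
python3 look.py w8
python3 -c "
from h import *
plan(.6488,-.0169,.10,1.6)"
```

```text
t: 18.27
tool_pos: [0.6472, -0.0147, 0.1078]
ee_rot: [0.707, -0.707, -0.009, 0.01]
force: [1.2, -0.4, -1.9]
grip_width: 0.667
t: 18.52
tool_pos: [0.6472, -0.0165, 0.108]
ee_rot: [-0.707, 0.707, 0.009, -0.01]
force: [-0.0, -0.3, -0.6]
grip_width: 0.665
t 18.57 pos [ 0.6473 -0.017   0.1082] yaw 1.5 shift [0.0015 0.0082 0.0001] turn y -0.002 tilt [-0.001 -0.    -1.   ] w 0.669 q [-0.03  0.55  0.24  1.26 -0.    1.52] F [ 0.1 -0.4 -0.8]
```

View pics/w8.png

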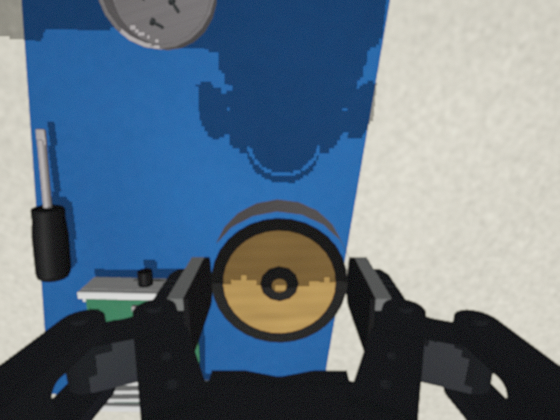

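The speaker is held level at (280,280). A quick check of the mat frame from the two visible long edges.

```bash
python3 - <<'E'
from h import *
im=cv2.imread("pics/w8.png");ci=np.load("pics/w8c.npz")
g=im.astype(int);m=(g[...,0]-g[...,2]>35)
L=[];Rr=[]
for r in list(range(60,120,6))+list(range(170,200,6)):
    c=np.where(m[r])[0]
    if c.min()>10:L.append((c.min(),r))
    if r<60 or r>180 or 1:Rr.append((c.max()+1,r))
l=ray(ci,L,.003)[:,:2];r=ray(ci,Rr,.003)[:,:2]
for q in(l,r):
    f=cv2.fitLine((q*1000).astype(np.float32),cv2.DIST_HUBER,0,.1,.1).ravel();print("yaw",np.degrees(np.arctan2(f[1],f[0])).round(2),"pt",f[2:].round(1))
    a=np.radians(-4.8);M=np.array([[np.cos(a),np.sin(a)],[-np.sin(a),np.cos(a)]])
    print("mat x of edge",((q*1000-[579,-11])@M.T)[:,0].round(1))
    a=np.radians(-4.8)
# speaker centre relative to TCP
print(ray(ci,[[280,281]],.160))
E
```

```text
yaw 85.26 pt [455.5  39.4]
mat x of edge [-127.3 -127.6 -127.2 -127.5 -127.1 -127.4 -127.  -127.3 -127.6 -127.1
 -127.1 -127.4 -126.9 -127.2 -127.6]
yaw 85.15 pt [715.7  49.7]
mat x of edge [131.1 131.8 131.1 131.1 131.2 131.2 131.2 131.2 131.3 131.3 131.  131.
 131.1 131.1 131.1]
[[ 0.64861427 -0.01230214  0.16      ]]
```

```bash

python3 -m crank '.0035 .04 0 0 0 0;0 .04 0 0 0 0;0 .03 0 0 0 0;0 .017 0 0 0 0;0 .004 0 0 0 0;0 0 0 0 0 0;0 0 0 0 0 0'
python3 -m crank '0 .002 0 0 0 0;0 .001 0 0 0 0;0 0 0 0 0 0'
```

```text
t: 19.45
tool_pos: [0.6521, -0.0162, -0.021]
ee_rot: [-0.707, 0.707, 0.01, -0.009]
force: [0.2, 0.1, -1.0]
grip_width: 0.663
t: 19.82
tool_pos: [0.6512, -0.0161, -0.0252]
ee_rot: [0.707, -0.707, -0.01, 0.01]
force: [-0.3, -1.0, -1.6]
grip_width: 0.664
```

```bash

python3 -m crank '0 .0015 0 0 0 0;0 .001 0 0 0 0;0 0 0 0 0 0'
python3 -m crank '0 0 0 0 0 0;0 0 0 0 0 0;0 0 0 0 0 0' .1
python3 -m crank '0 -.01 0 0 0 0;0 -.03 0 0 0 0;0 -.04 0 0 0 0;0 -.05 0 0 0 0;0 -.03 0 0 0 0;0 -.03 0 0 0 0;0 0 0 0 0 0'
python3 look.py w9
python3 -c "
from h import *
plan(.4286,.3212,.16,37.7)"
```

```text
t: 20.2
tool_pos: [0.6514, -0.0161, -0.0258]
ee_rot: [-0.707, 0.707, 0.01, -0.009]
force: [-10.8, 0.5, 25.8]
grip_width: 0.665
t: 20.58
tool_pos: [0.6512, -0.0161, -0.0279]
ee_rot: [0.707, -0.707, -0.009, 0.01]
force: [-0.2, -0.1, 0.7]
grip_width: 0.901
t: 21.45
tool_pos: [0.6525, -0.0161, 0.1654]
ee_rot: [-0.707, 0.707, 0.011, -0.008]
force: [0.7, -0.5, -1.6]
grip_width: 0.898
t 21.5 pos [ 0.6519 -0.0161  0.1636] yaw 1.5 shift [-0.2141  0.0031  0.3433] turn y -0.631 tilt [ 0.002 -0.    -1.   ] w 0.898 q [-0.02  0.55  0.38  1.4   0.    1.52] F [-0.1 -0.1 -0.8]
```

View pics/w9.png

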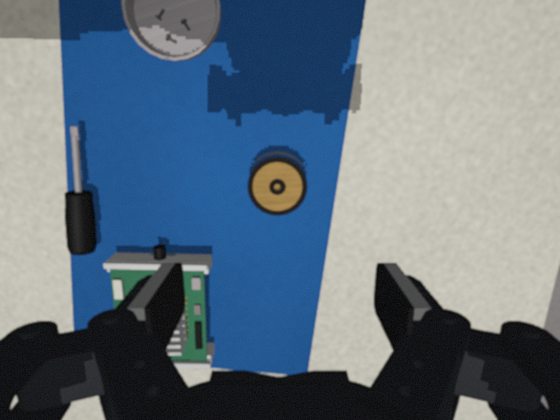

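The speaker stands on the mat, cone up, at (278,186). I'll check its position while moving to the battery.

```bash
python3 - <<'E'
from h import *
im=cv2.imread("pics/w9.png");ci=np.load("pics/w9c.npz")
hsv=cv2.cvtColor(im,cv2.COLOR_BGR2HSV);m=cv2.inRange(hsv,(8,90,60),(25,255,255));m[:140]=0;m[240:]=0
c=max(cv2.findContours(m,0,2)[0],key=cv2.contourArea);W=ray(ci,c[:,0],.023)
e,r=cv2.minEnclosingCircle((W[:,:2]*1000).astype(np.float32))
a=np.radians(-4.8);M=np.array([[np.cos(a),np.sin(a)],[-np.sin(a),np.cos(a)]]);print(e,r,"mat",M@(np.array(e)-[581,-11]))
E
python3 -m crank '-.0268 0 .0429 0 0 0;-.0268 0 .0429 0 0 0;-.0268 0 .0429 0 0 0;-.0268 0 .0429 0 0 0;-.0268 0 .0429 0 0 0;-.0268 0 .0429 0 0 0;-.0268 0 .0429 0 0 0;-.0265 0 .043 0 0 0' 0
python3 -m crank '0 0 0 0 -.158 0;0 0 0 0 -.158 0;0 0 0 0 -.158 0;0 0 0 0 -.158 0;0 0 0 0 0 0;0 0 0 0 0 0'
python3 look.py w10
python3 -c "
from h import *
plan(.4286,.3212,.16,37.7)"
```

```text
(652.4236450195312, -14.666744232177734) 23.75002670288086 mat [71.47997749  2.32269213]
t: 22.5
tool_pos: [0.4264, 0.3221, 0.1616]
ee_rot: [-0.707, 0.707, 0.009, -0.01]
force: [0.5, 0.5, -1.0]
grip_width: 1.0
t: 23.25
tool_pos: [0.4277, 0.3211, 0.1619]
ee_rot: [-0.669, 0.67, 0.227, -0.228]
force: [0.2, -0.6, -0.4]
grip_width: 1.0
t 23.3 pos [0.4278 0.3211 0.162 ] yaw 37.6 shift [ 0.0007  0.002  -0.0004] turn y -0.002 tilt [-0. -0. -1.] w 1.002 q [ 0.64  0.29 -0.01  1.27  0.    1.56] F [-0.3  1.2  1.2]
```

View pics/w10.png

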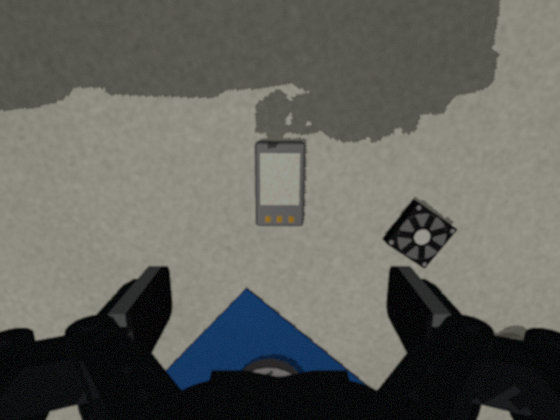

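The battery is at (280,183), aligned with the tool. The fan at (420,234) is outside the finger lane.

```bash
python3 - <<'E'
from h import *
im=cv2.imread("pics/w10.png");ci=np.load("pics/w10c.npz");d=np.load("pics/w10.npy")
P=cloud(ci,d);m=((P[...,2]>.007)&(d>.27)).astype(np.uint8);m[:125]=0;m[240:]=0;m[:,:240]=0;m[:,330:]=0
m=cv2.morphologyEx(m,cv2.MORPH_OPEN,np.ones((5,5)))
c=max(cv2.findContours(m,0,2)[0],key=cv2.contourArea);print(cv2.boundingRect(c),rect(ray(ci,c[:,0],.016)))
print("corners",rect(ray(ci,[[255,142],[305,142],[256,226],[304,226]],.016)))
E
```

```text
(254, 141, 51, 85) (array([427.7, 323.7]), array([78.6, 45.4]), -52.5)
corners (array([429. , 323.5]), array([78.7, 45.6]), -52.5)
```

```bash

python3 -m crank '.0017 .05 .001 0 0 0;0 .05 0 0 0 0;0 .045 0 0 0 0;0 .03 0 0 0 0;0 .019 0 0 0 0;0 0 0 0 0 0'
python3 -m crank '0 0 0 0 0 0;0 0 0 0 0 0;0 0 0 0 0 0;0 0 0 0 0 0;0 0 0 0 0 0' 1
python3 -m crank '0 -.01 0 0 0 0;0 -.03 0 0 0 0;0 -.04 0 0 0 0;0 -.04 0 0 0 0;0 -.03 0 0 0 0;0 0 0 0 0 0'
python3 -c "
from h import *
plan(.551,-.0086,.12,85.2)"
```

```text
t: 24.05
tool_pos: [0.4277, 0.3223, -0.0329]
ee_rot: [-0.669, 0.67, 0.227, -0.229]
force: [0.3, 0.1, 1.0]
grip_width: 1.001
t: 24.68
tool_pos: [0.4292, 0.3235, -0.0304]
ee_rot: [0.669, -0.669, -0.229, 0.228]
force: [-3.0, -1.9, 13.7]
grip_width: 0.513
t: 25.42
tool_pos: [0.4299, 0.324, 0.1212]
ee_rot: [0.67, -0.669, -0.23, 0.227]
force: [-0.3, -0.7, -1.6]
grip_width: 0.51
t 25.43 pos [0.4299 0.324  0.1212] yaw 37.8 shift [-0.1079  0.0007 -0.3371] turn y -0.828 tilt [ 0.004  0.003 -1.   ] w 0.51 q [ 0.65  0.31 -0.09  1.17  0.    1.56] F [-0.3 -0.7 -1.6]
```

```bash

python3 -m crank '-.0135 0 -.0421 0 0 0;-.0135 0 -.0421 0 0 0;-.0135 0 -.0421 0 0 0;-.0135 0 -.0421 0 0 0;-.0135 0 -.0421 0 0 0;-.0135 0 -.0421 0 0 0;-.0135 0 -.0421 0 0 0;-.0134 0 -.0424 0 0 0'
python3 -m crank '0 0 0 0 -.1656 0;0 0 0 0 -.1656 0;0 0 0 0 -.1656 0;0 0 0 0 -.1656 0;0 0 0 0 -.1656 0;0 0 0 0 0 0;0 0 0 0 0 0'
python3 look.py w11
python3 -c "
from h import *
plan(.551,-.0086,-.0275,85.2)"
```

```text
t: 26.42
tool_pos: [0.5496, -0.0109, 0.1177]
ee_rot: [0.669, -0.669, -0.228, 0.229]
force: [1.3, 0.5, 0.2]
grip_width: 0.512
t: 27.3
tool_pos: [0.5495, -0.0094, 0.118]
ee_rot: [0.522, -0.521, -0.477, 0.478]
force: [-0.5, 0.2, -0.9]
grip_width: 0.513
t 27.35 pos [ 0.5496 -0.0095  0.1181] yaw 85.0 shift [ 0.001   0.1456 -0.0014] turn y -0.003 tilt [-0. -0. -1.] w 0.513 q [-0.02  0.34 -0.06  1.18 -0.    0.07] F [ 0.1 -0.4 -0.7]
```

View pics/w11.png

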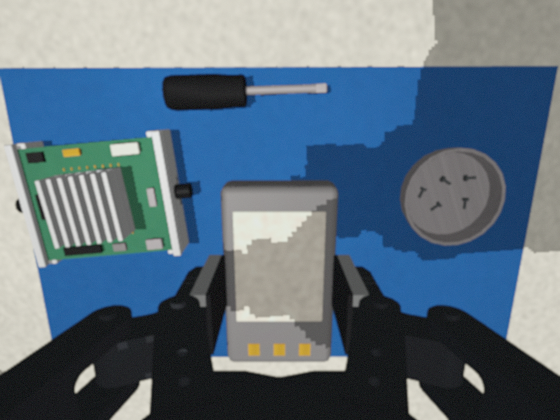

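The battery is held squarely at (280,270), midway between the holder and the dish. Lowering it now.

```bash

python3 -m crank '.001 .045 -.0014 0 0 0;0 .045 0 0 0 0;0 .03 0 0 0 0;0 .016 0 0 0 0;0 .004 0 0 0 0;0 0 0 0 0 0;0 0 0 0 0 0'
python3 -m crank '0 .002 0 0 0 0;0 .0015 0 0 0 0;0 0 0 0 0 0'
```

```text
t: 28.22
tool_pos: [0.5521, -0.0086, -0.0206]
ee_rot: [-0.52, 0.521, 0.479, -0.478]
force: [-0.6, -0.5, -1.1]
grip_width: 0.507
t: 28.6
tool_pos: [0.5512, -0.0086, -0.0252]
ee_rot: [0.521, -0.52, -0.479, 0.479]
force: [-0.9, -0.3, -1.2]
grip_width: 0.513
```

```bash

python3 -m crank '0 .0015 0 0 0 0;0 .001 0 0 0 0;0 0 0 0 0 0'
python3 -m crank '0 0 0 0 0 0;0 0 0 0 0 0;0 0 0 0 0 0' .25
python3 -m crank '0 -.01 0 0 0 0;0 -.03 0 0 0 0;0 -.04 0 0 0 0;0 -.05 0 0 0 0;0 -.03 0 0 0 0;0 -.03 0 0 0 0;0 0 0 0 0 0'
python3 look.py w12
python3 -c "
from h import *
plan(.5668,.3647,.16,3.6)
plan(.5668,.3647,.16,93.6)"
```

```text
t: 28.98
tool_pos: [0.5513, -0.0086, -0.0273]
ee_rot: [-0.52, 0.521, 0.479, -0.479]
force: [-3.5, -0.6, 8.6]
grip_width: 0.511
t: 29.35
tool_pos: [0.5512, -0.0086, -0.0278]
ee_rot: [0.521, -0.52, -0.479, 0.479]
force: [-0.1, -0.1, -0.9]
grip_width: 0.755
t: 30.22
tool_pos: [0.5526, -0.0087, 0.1652]
ee_rot: [-0.519, 0.522, 0.48, -0.477]
force: [-0.0, 0.2, -0.7]
grip_width: 0.748
t 30.27 pos [ 0.5519 -0.0086  0.1635] yaw 85.2 shift [0.3733 0.0036 0.0164] turn y 1.424 tilt [ 0.002 -0.    -1.   ] w 0.75 q [-0.02  0.32  0.04  1.28  0.    0.07] F [ 1.1 -0.1 -0.4]
t 30.27 pos [ 0.5519 -0.0086  0.1635] yaw 85.2 shift [0.3733 0.0036 0.0164] turn y -0.147 tilt [ 0.002 -0.    -1.   ] w 0.75 q [-0.02  0.32  0.04  1.28  0.    0.07] F [ 1.1 -0.1 -0.4]
```

View pics/w12.png

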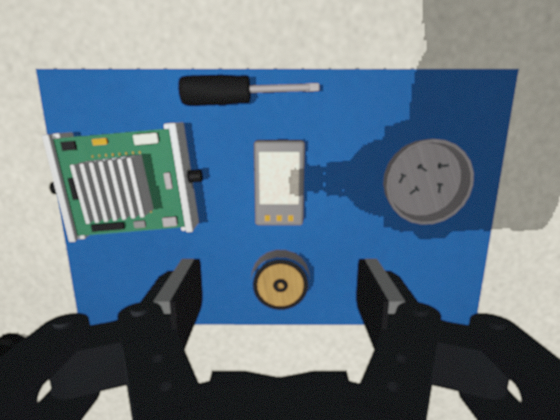

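Battery at (280,182), in line with the speaker at (280,286). Now the fan.

```bash
python3 - <<'E'
from h import *
ci=np.load("pics/w12c.npz");d=np.load("pics/w12.npy");P=cloud(ci,d)
a=np.radians(-4.8);M=np.array([[np.cos(a),np.sin(a)],[-np.sin(a),np.cos(a)]])
m=((P[...,2]>.011)&(d>.27)).astype(np.uint8);m[:130]=0;m[238:]=0;m[:,:240]=0;m[:,330:]=0
c=max(cv2.findContours(m,0,2)[0],key=cv2.contourArea);r=rect(ray(ci,c[:,0],.019));print(r,"mat",M@(r[0]-[581,-11]))
E
python3 -m crank '.0467 0 .002 0 0 0;.0467 0 .002 0 0 0;.0467 0 .002 0 0 0;.0467 0 .002 0 0 0;.0467 0 .002 0 0 0;.0467 0 .002 0 0 0;.0467 0 .002 0 0 0;.0464 0 .002 0 0 0' 0
python3 -m crank '0 0 0 0 -.147 0;0 0 0 0 0 0;0 0 0 0 0 0'
python3 look.py w13
python3 -c "
from h import *
plan(.5668,.3647,.16,93.6)"
```

```text
(array([551.5,  -7.7]), array([78.6, 45.5]), -4.8) mat [-29.67267623   0.81993006]
t: 31.28
tool_pos: [0.566, 0.366, 0.1614]
ee_rot: [0.521, -0.52, -0.478, 0.479]
force: [0.6, -0.4, -0.1]
grip_width: 0.997
t: 31.65
tool_pos: [0.5664, 0.3641, 0.162]
ee_rot: [0.485, -0.485, -0.514, 0.515]
force: [-0.2, -0.1, -0.3]
grip_width: 1.001
t 31.7 pos [0.5666 0.3641 0.1622] yaw 93.4 shift [ 0.0006  0.0022 -0.0003] turn y -0.003 tilt [-0. -0. -1.] w 1.001 q [0.57 0.6  0.46 1.43 0.   0.51] F [-0.1  0.  -0.2]
```

View pics/w13.png

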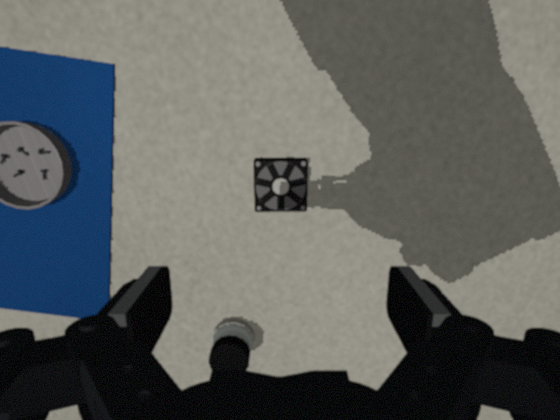

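The fan is at (281,185), square to the jaws. The jar at (232,345) is about 150 mm away, clear of the fingers.

```bash
python3 - <<'E'
from h import *
im=cv2.imread("pics/w13.png");ci=np.load("pics/w13c.npz");g=im.astype(int)
m=(g.sum(2)<170).astype(np.uint8);m[:140]=0;m[235:]=0;m[:,:235]=0;m[:,312:]=0
m=cv2.morphologyEx(m,cv2.MORPH_CLOSE,np.ones((9,9)))
c=max(cv2.findContours(m,0,2)[0],key=cv2.contourArea);r=rect(ray(ci,c[:,0],.015));print(cv2.boundingRect(c),r)
plan(r[0][0]/1000,r[0][1]/1000,-.032,93.6)
E
```

```text
(254, 158, 54, 53) (array([565.9, 366.7]), array([48.8, 48.5]), 3.4)
t 31.7 pos [0.5666 0.3641 0.1622] yaw 93.4 shift [0.0027 0.1942 0.0005] turn y -0.003 tilt [-0. -0. -1.] w 1.001 q [0.57 0.6  0.46 1.43 0.   0.51] F [-0.1  0.  -0.2]
```

```bash

python3 -m crank '.002 .05 .0005 0 0 0;0 .05 0 0 0 0;0 .045 0 0 0 0;0 .03 0 0 0 0;0 .019 0 0 0 0;0 0 0 0 0 0'
python3 -m crank '0 0 0 0 0 0;0 0 0 0 0 0;0 0 0 0 0 0;0 0 0 0 0 0;0 0 0 0 0 0' 1
python3 -m crank '0 -.01 0 0 0 0;0 -.03 0 0 0 0;0 -.05 0 0 0 0;0 -.05 0 0 0 0;0 -.04 0 0 0 0;0 0 0 0 0 0'
python3 -c "
from h import *
plan(.539,-.149,.15,91.5)"
```

```text
t: 32.45
tool_pos: [0.565, 0.3655, -0.0329]
ee_rot: [0.485, -0.484, -0.514, 0.516]
force: [0.5, -0.0, 0.5]
grip_width: 1.005
t: 33.08
tool_pos: [0.5667, 0.3671, -0.0299]
ee_rot: [-0.484, 0.484, 0.516, -0.515]
force: [-3.3, -3.0, 11.3]
grip_width: 0.553
t: 33.83
tool_pos: [0.5675, 0.3677, 0.1527]
ee_rot: [-0.483, 0.485, 0.518, -0.513]
force: [0.4, 0.6, -0.6]
grip_width: 0.558
t 33.83 pos [0.5675 0.3677 0.1527] yaw 93.6 shift [-0.5139  0.0007  0.0611] turn y 0.037 tilt [ 0.005  0.004 -1.   ] w 0.558 q [0.57 0.6  0.44 1.4  0.   0.51] F [ 0.4  0.6 -0.6]
```

```bash

python3 -m crank '-.047 0 .0055 0 0 0;-.047 0 .0055 0 0 0;-.047 0 .0055 0 0 0;-.047 0 .0055 0 0 0;-.047 0 .0055 0 0 0;-.047 0 .0055 0 0 0;-.047 0 .0055 0 0 0;-.047 0 .0055 0 0 0'
python3 -m crank '-.047 0 .0055 0 0 0;-.047 0 .0055 0 0 0;-.0439 0 .006 0 .037 0;0 0 0 0 0 0;0 0 0 0 0 0'
python3 look.py w14
python3 -c "
from h import *
plan(.539,-.149,.15,91.5)"
```

```text
t: 34.83
tool_pos: [0.5451, -0.0128, 0.1479]
ee_rot: [0.484, -0.484, -0.515, 0.516]
force: [1.0, -0.4, -0.2]
grip_width: 0.554
t: 35.45
tool_pos: [0.5372, -0.1497, 0.148]
ee_rot: [0.494, -0.493, -0.506, 0.506]
force: [0.8, -0.1, 0.2]
grip_width: 0.553
t 35.5 pos [ 0.5374 -0.1493  0.1481] yaw 91.5 shift [ 0.0003 -0.0019 -0.0016] turn y 0.001 tilt [-0.  0. -1.] w 0.552 q [-0.27  0.34  0.03  1.26  0.   -0.3 ] F [ 0.   0.5 -0.6]
```

View pics/w14.png

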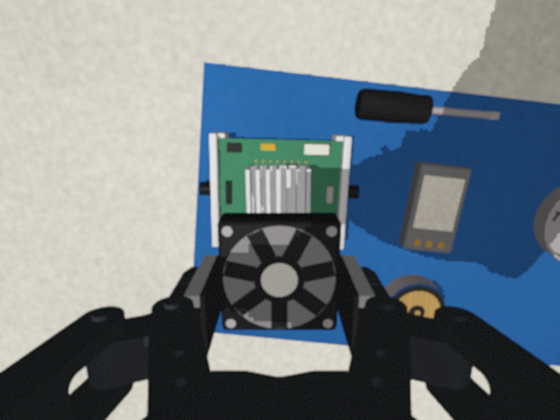

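The fan is held level with its hub at (280,280). I'll check the hub and the sink from this view.

```bash
python3 - <<'E'
from h import *
ci=np.load("pics/w14c.npz")
print("fan corners",rect(ray(ci,[[219,214],[340,214],[224,328],[336,328]],.194)),"hub",ray(ci,[[280,280]],.194).round(4))
print("sink far edge",ray(ci,[[245,166],[311,166]],.053).round(4))
plan(.5388,-.149,.0257,91.5)
E
```

```text
fan corners (array([ 534.8, -148.3]), array([50.4, 47.6]), 1.4) hub [[ 0.5376 -0.1482  0.194 ]]
sink far edge [[ 0.5125 -0.1751  0.053 ]
 [ 0.5112 -0.1246  0.053 ]]
t 35.5 pos [ 0.5374 -0.1493  0.1481] yaw 91.5 shift [ 0.0002  0.1224 -0.0015] turn y 0.001 tilt [-0.  0. -1.] w 0.552 q [-0.27  0.34  0.03  1.26  0.   -0.3 ] F [ 0.   0.5 -0.6]
```

```bash

python3 -m crank '-.0007 .04 -.0015 0 0 0;0 .04 0 0 0 0;0 .026 0 0 0 0;0 .012 0 0 0 0;0 .002 0 0 0 0;0 0 0 0 0 0;0 0 0 0 0 0'
python3 -m crank '0 .0015 0 0 0 0;0 .0015 0 0 0 0;0 0 0 0 0 0'
```

```text
t: 36.38
tool_pos: [0.5397, -0.1508, 0.0292]
ee_rot: [-0.493, 0.494, 0.507, -0.506]
force: [-0.7, -0.2, 0.1]
grip_width: 0.553
t: 36.75
tool_pos: [0.5389, -0.1507, 0.0252]
ee_rot: [0.493, -0.493, -0.506, 0.507]
force: [0.4, 0.1, -0.1]
grip_width: 0.556
```

```bash

python3 -m crank '0 .001 0 0 0 0;0 .001 0 0 0 0;0 0 0 0 0 0'
python3 -m crank '0 .001 0 0 0 0;0 0 0 0 0 0'
```

```text
t: 37.12
tool_pos: [0.539, -0.1507, 0.0233]
ee_rot: [0.493, -0.493, -0.506, 0.507]
force: [0.5, -0.2, -0.2]
grip_width: 0.557
t: 37.38
tool_pos: [0.5392, -0.1507, 0.0231]
ee_rot: [-0.493, 0.494, 0.507, -0.506]
force: [-4.1, 0.7, 13.6]
grip_width: 0.555
```

Contact with the sink top. Release and look.

```bash

python3 -m crank '0 -.0005 0 0 0 0;0 0 0 0 0 0;0 0 0 0 0 0;0 0 0 0 0 0' .25
python3 -m crank '0 -.01 0 0 0 0;0 -.03 0 0 0 0;0 -.04 0 0 0 0;0 -.05 0 0 0 0;0 -.03 0 0 0 0;0 0 0 0 0 0;0 0 0 0 0 0'
python3 look.py w15
python3 -c "
from h import *
plan(.5388,-.149,.15,91.5)"
```

```text
t: 37.88
tool_pos: [0.539, -0.1507, 0.0227]
ee_rot: [0.493, -0.493, -0.506, 0.507]
force: [-0.1, 0.4, -0.4]
grip_width: 0.754
t: 38.75
tool_pos: [0.5388, -0.1507, 0.1825]
ee_rot: [0.494, -0.493, -0.506, 0.507]
force: [0.1, -1.4, 0.4]
grip_width: 0.747
t 38.8 pos [ 0.5385 -0.1506  0.1821] yaw 91.5 shift [ 0.0016  0.0321 -0.0003] turn y -0.0 tilt [-0.001  0.    -1.   ] w 0.753 q [-0.27  0.34  0.11  1.34 -0.   -0.3 ] F [-0.4 -0.2 -0.7]
```

View pics/w15.png

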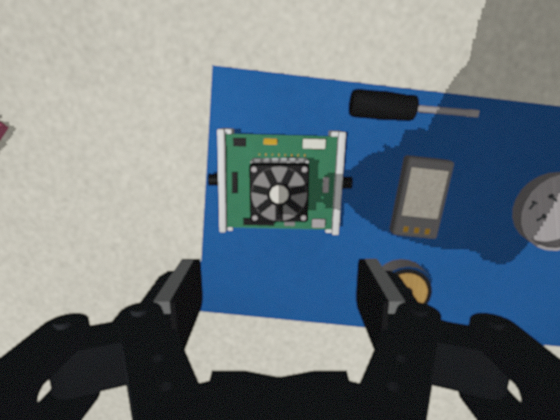

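The fan sits on the sink with its hub at (279,195). Final measurements from here, then again from the fixed cameras with the arm clear.

```bash

python3 -m crank '0 -.03 .05 0 0 0;0 -.02 .05 0 0 0;0 0 .05 0 0 0;0 0 .03 0 0 0;0 0 0 0 0 0;0 0 0 0 0 0' 
python3 - <<'E'
from h import *
im=cv2.imread("pics/w15.png");ci=np.load("pics/w15c.npz");d=np.load("pics/w15.npy");g=im.astype(int);P=cloud(ci,d)
r=np.zeros(d.shape,bool);r[140:240,235:325]=1
m=((P[...,2]>.061)&r).astype(np.uint8)
c=max(cv2.findContours(m,0,2)[0],key=cv2.contourArea);print("fan",cv2.boundingRect(c),rect(ray(ci,c[:,0],.068)),"z",np.median(P[...,2][m>0]).round(4))
hsv=cv2.cvtColor(im,cv2.COLOR_BGR2HSV);gm=cv2.inRange(hsv,(45,60,20),(90,255,255))
c=max(cv2.findContours(cv2.morphologyEx(gm,cv2.MORPH_CLOSE,np.ones((25,25))),0,2)[0],key=cv2.contourArea);print("board",rect(ray(ci,c[:,0],.027)))
for n in("top","scene"):
    im,d=vision.camera(n);cv2.imwrite(f"pics/{n}16.png",im)
    if n=="top":cv2.imwrite("pics/top16z.png",cv2.resize(im[110:260,120:410],None,fx=2.7,fy=2.7,interpolation=2))
    else:cv2.imwrite("pics/scene16z.png",cv2.resize(im[160:330,200:420],None,fx=3.3,fy=3.3,interpolation=2))
E
```

```text
t: 39.55
tool_pos: [0.3593, -0.1554, 0.2324]
ee_rot: [0.494, -0.493, -0.506, 0.507]
force: [0.5, -0.3, 0.5]
grip_width: 0.753
fan (248, 162, 61, 59) (array([ 537.9, -150.3]), array([50.2, 49.6]), -88.5) z 0.0677
board (array([ 718.4, -143.7]), array([642.4, 191.6]), -88.6)
```

```bash
ls pics/*16z*
```

```text
pics/scene16z.png
pics/top16z.png
```

View pics/top16z.png

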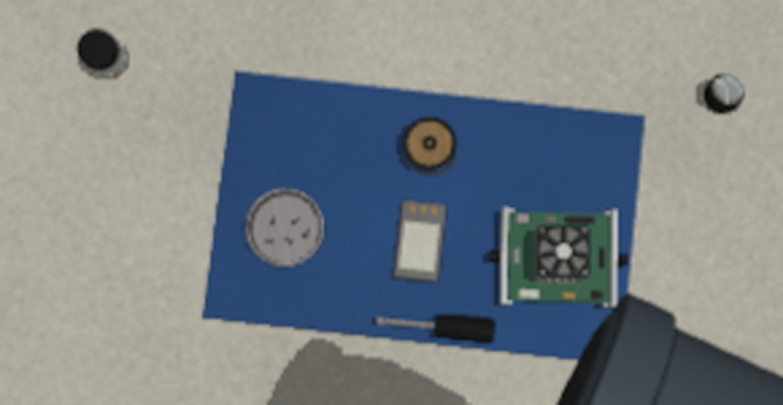

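View pics/scene16z.png

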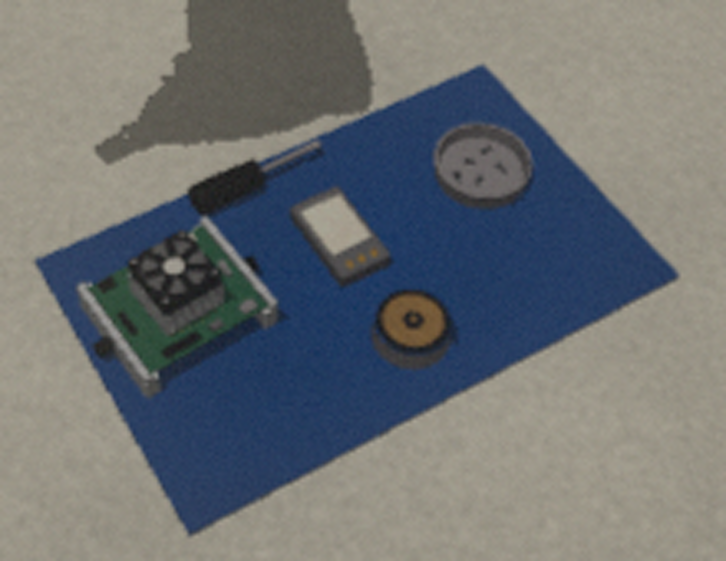

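Both fixed views show the finished layout: the fan stacked on the sink on the board, at (563,251) in the top crop, with the battery at (420,241) and speaker at (429,143) in line, and the bystanders in place. Handing in.

```bash
python3 -m crank '0 0 0 0 0 0;0 0 0 0 0 0'; python3 -c "
from station import ticket
print(ticket.job_done())"
```

```text
t: 39.9
tool_pos: [0.3593, -0.1554, 0.2326]
ee_rot: [0.494, -0.493, -0.507, 0.507]
force: [-0.2, -0.0, -0.5]
grip_width: 0.751
the job is handed in; nothing more can be done
None
```

All four parts are laid out as asked, and the job was handed in at about 40 s of the 102 s allowed. No verdict was reported.

My last checks, taken from camera images:

| Part | Measured result | Limit |
|---|---|---|
| Heat sink on the processor | about 1 mm off the board's centre, square within about 2° (measured before the fan went on) | 10 mm, 11° |
| Fan on the heat sink | about 2 mm off the sink's centre, square within about 1°, top at 68 mm as expected | 10 mm, 11° |
| Battery | 1 mm off midway between holder and dish, 0° off the mat's short edges | 13 mm, 11° |
| Speaker behind the battery | about 101 mm centre to centre, 2 mm off the mat's midline, cone up | 88–112 mm, 15 mm |

The jar, loupe and screwdriver look where they were in the last top picture. I judged that by eye and did not measure it. The pink and yellow look-alikes were not touched.

- **First grasp missed:** the fingers closed above the heat sink. Depth from two cameras showed the real fingertips about 40 mm behind the reported tool point, so I commanded every later height that much lower.
- **Failed check:** the last wrist-image measurement of the board's outline gave a nonsense result, so I compared the fan with the earlier sink and board positions.

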